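# Put the cleaned mirror back on its ball mount

### The job

The reference mirror has been cleaned and goes back on its mount: pick the mirror plate up by the sides of its black mirror block and seat it on the three balls of the mount, with the glass facing the lamp, then press it gently straight down until both spring catches have snapped over its ends and pull it fully home. How high the mount stands is not known exactly, so feel for it and never force it; keep the plate upright, do not touch the glass, let go, and leave the things around where they are.

Things in the scene. Friction and masses are not known exactly. Their poses are not given: they have to be found in the camera images.
- plate: loose mirror plate, about 0.37 kg: aluminium slab 84 mm (x) by 108 mm (y), z = 9 to 17 mm, on three steel V-groove pads (z = 0 to 9 mm, grooves 18 mm wide at the mouth, each takes its ball from up to about 6 mm off), with a black mirror block on top. Origin: centre of the underside of the pads; z up; the mirror looks along its -x
- grip (a point): point for the finger pads inside the black mirror block, 54 mm above the plate's origin, axes as the plate's. The block is 26 mm (x) by 46 mm (y), z = 17 to 77 mm above the plate's origin, centred over it: grip it across its 46 mm (+y and -y sides). Brass adjuster knobs stick out 13 mm from its +x face
- glass: the round mirror, 36 mm across, in an aluminium bezel on the block's -x face, part of the plate; origin at the centre of its back, 12.5 mm towards -x of the plate's z axis and 50 mm above the plate's origin. Not to be touched
- nose_right (a point): middle of the steel nose bar at the plate's -y end (radius 4 mm, 44 mm long along x; 58 mm from the plate's z axis, 13 mm above its origin): the right catch's roller snaps over it
- nose_left (a point): middle of the same bar at the plate's +y end, for the left catch
- base: fixed mount: black breadboard, x = -170 to 80 mm, y = -75 to 75 mm, top 18 mm above the worktop, with a pedestal that carries the ball head (80 x 108 mm, three steel balls of 14 mm diameter) and a lamp. Origin: on the worktop, on the pedestal's vertical axis; z up; its -x points to the lamp. With the plate home, its origin is straight above this one and its axes are parallel to these
- pedestal (a point): top of the pedestal's lock collar, 50 mm above the worktop on the pedestal's axis. The head's column is clamped in it at a height set by hand that is NOT measured: with the plate home, the plate's origin is somewhere from 72 to 108 mm above the worktop. The column does not give under the load
- lamp (a point): front of the lamp, a black finned tube 41 mm across that lies along the mount's x axis, 105 to 162 mm from the pedestal axis, its axis 140 mm above the worktop (top at 161 mm)
- catch_right (a joint): spring catch at the head's -y end: sprung arm with a free white roller of 10 mm diameter; angle in rad, grows outward. 0 = at rest. A plate coming down meets the rollers about 11 mm above home, pushes them out to about 0.12 at 4 mm above home, then they snap over its nose bars, pull it down and stand at about 0.08 with the plate home
- catch_left (a joint): the same catch at the head's +y end. Pressing both over takes a push of about 11 to 16 N at the plate's middle when done slowly (10 mm/s), a few N more at 20 mm/s; a plate that merely lies on the rollers stays up there, with both angles under 0.03
- tissue_box: bystander, loose: pale carton of lens tissue, 60 x 120 x 45 mm; origin at the centre of its underside
- cleaner: bystander, loose: white bottle with a blue cap, 54 mm across, 125 mm high; origin at the centre of its underside
- forceps: bystander, loose: steel forceps lying flat, 122 x 12 x 8 mm; origin at the centre of its underside
Mind the look-alikes: they are no part of the job. Of the things that look like the plate, the middle-sized one is meant.

How it is judged:
On the way:
1. the mirror plate is lifted clear of the worktop (height (world z) of plate above 0.05 m and contact force between plate and base below 0.1 N and contact force between plate and the fingers above 1 N), for 0.2 s.
At the end, for the whole second after the job is handed in: the plate sits home on the three balls, released and still: both catches have snapped over its ends and hold it (their angles between 0.05 and 0.14), its centre within 2 mm of the pedestal axis, level within 0.02 rad and parallel to the mount within 0.03 rad, the glass on the lamp's side (value of joint catch_right between 0.05 and 0.14 rad and value of joint catch_left between 0.05 and 0.14 rad and horizontal distance between plate and base below 0.002 m and angle between the x axis of plate and the x axis of base, either way round below 0.03 rad and angle between plate's own z axis and vertical below 0.02 rad and x of glass in the frame of base below 0 m and linear speed of plate below 0.01 m/s); the robot touches nothing.
It fails at once if the plate is forced: its contact forces on the mount, catches included, add up to more than 75 N (the springs alone, at home, make 35 to 45 N of it) (contact force between plate and base above 75 N).
It fails at once if something touches the mirror glass (contact force between glass and anything else above 0.3 N).
It fails at once if the plate is tipped over (more than 0.5 rad) (angle between plate's own z axis and vertical above 0.5 rad).
It fails at once if a bystander is moved more than 15 mm (distance of any of tissue_box, cleaner, forceps from where it was at the start of the episode above 0.015 m).
It also fails if it takes over 58 s, if anything falls off the work surface, if the arm or the gripper's body presses on something with over 40 N, if the wrist force passes 120 N, or if a joint passes its speed limit or range.

### The arm

A 6-joint arm with a two-finger parallel gripper is mounted at the origin on a cart in front of the work surface, level with it; the furniture and walls round the work are solid. World frame = base frame: x ahead of the robot, y to its left, z up, the work surface at z = 0. Lengths are in m, angles in rad, forces in N, time in s.
With the tool pointing down it reaches from about 0.3 to 0.875 m from the base axis. Payload 6.4 kg.
Tool frame: the origin (TCP) lies between the finger pads; the fingertips stand 25 mm ahead of it and the grasp point (between the pads) lies 6 mm ahead of it; z points along the fingers, y is the line along which they close (so a half turn about z gives the same grasp; the last joint's range is limited). The gripper opens to 85 mm and grips with 20 to 120 N. Pads are 22 mm wide; open, the fingers measure 114 mm over their backs; the gripper's body (76 mm by 85 mm) begins 54 mm behind the grasp point. The pads swing forward as they close: fully open they stand 13 mm farther back than shut.
Start: joints at [-1.554, 0.181, 1.607, -0, 1.354, -0.206], TCP at [0.127, -0.561, 0.256] pointing down, gripper open.
Joint ranges: [-2.99, 2.99], [-0.89, 2.07], [0.3, 2.58], [-1.14, 4.28], [0, 2.63], [-3.12, 3.12]. Speed limits (rad/s): [2.57, 2.57, 3.01, 3.14, 3.14, 3.14].

### API

Orientations are given as a unit quaternion [w, x, y, z].
In Python, from bench import ctrl gives the robot as it stands.
- The arm moves only by the tool servo_tool, never from a script. Its argument "series" is text: rows parted by semicolons, each of 7 numbers parted by spaces: the gripper command: -1 is fully open, 1 is shut, values between are in proportion, then the shift along the tool's x, y, z in m, then the turn, a rotation vector about the tool's x, y, z in degrees. A call has 1 to 12 rows; each row is the pose to reach, as a shift and turn from the pose commanded when the call began, along the tool's axes at that moment; what a row does not reach only later rows make up. A row lasts 1/12 s, in which the tool goes at most 41.7 mm and 7.16 degrees, less where a joint would pass 70% of its speed; a pose out of reach is approached as far as the arm can. A call with a gripper value outside its range is refused whole. The fingers move at their own pace and stop on an object; the grip force is fixed at half the most. Time passes only in rows, so rows that repeat a pose let the fingers close. It gives the time, the measured TCP pose, the force, the opening and the grip force at its end, in the units of the state.
- ctrl.get_obs(): the state, without advancing time (a new reading comes with each control period).
- ctrl.camera(name): name is "side" or "top"; returns a dict with "img" (480x640x3 uint8, red, green, blue), "z_map" (480x640 float32, m along the optical axis (not along the pixel's ray), 0 where there is no reading), "fovy" (degrees; the focal length in pixels is half the picture's height over the tangent of half this angle, whatever the lens; pixels are square), "cx", "cy" (the principal point, pixels), "extrinsics" (4x4, takes a point from camera to world coordinates). Camera axes: x right, y down, z forward; pixel columns grow to the right and rows downward; lengths in m; the calibration is good to about 2 mm. A picture is of the moment at which its call begins.
- ctrl.hand_in(): hands the job in; it is judged then, once.
The state is a dict: "time_s": time; "q": joint angles; "dq": joint speeds; "joint_efforts": joint torques, N m; "eef_pos": TCP position; "eef_rot": TCP orientation; "wrist_force": force on the tool from outside, world axes, zero at the start; "torque": the same for the moment, N m; "opening": opening from 0.0 (shut) to 1.0 (fully open); "grasp_force": force on a finger pad.
Only numpy, scipy, OpenCV 4.12 (cv2) and the standard library are available. Lean on these libraries where they do the work, as an engineer would, in place of code of your own. Each camera call takes 0.05 s, during which the arm holds its last target. There are 200 camera calls.

## Working session

There is one attempt and no reset: what is moved stays moved. The work goes in short steps, Python scripts to look and compute and a tool call to move; the robot and the scene stay as the last step left them, time stands still between calls to the robot, and variables do not carry over. Pictures are saved under pics/ and viewed, at most 10 in all, crops included, and the job is handed in when it is done.

Besides the shell and the picture viewer there is one more tool, called by a JSON object that holds its "name" and its "arguments". servo_tool: Moves the arm, as the interface text tells. Its arguments: {"type":"object","properties":{"series":{"type":"string"}},"required":["series"]}

```bash
mkdir -p pics
cat > h.py <<'E'
import numpy as np, cv2, pickle
from bench import ctrl
def shot(name,tag):
    c=ctrl.camera(name); pickle.dump(c,open(f'pics/{tag}.pkl','wb'))
    cv2.imwrite(f'pics/{tag}.png',c['img'][:,:,::-1]); return c
def load(tag): return pickle.load(open(f'pics/{tag}.pkl','rb'))
def f(c): return 240/np.tan(np.radians(c['fovy'])/2)
def pts(c):
    v,u=np.mgrid[:480,:640]; z=c['z_map']; F=f(c)
    P=np.stack([(u-c['cx'])*z/F,(v-c['cy'])*z/F,z],-1)
    E=np.array(c['extrinsics']); return P@E[:3,:3].T+E[:3,3]
def proj(c,p):
    E=np.array(c['extrinsics']); q=(np.asarray(p)-E[:3,3])@E[:3,:3]
    return q[...,:2]/q[...,2:]*f(c)+[c['cx'],c['cy']]
E
python3 - <<'E'
from h import *
for n in('side','top'):
    c=shot(n,n+'1'); print(n,c['fovy'],c['cx'],c['cy'],np.round(c['extrinsics'],3).tolist())
print(ctrl.get_obs())
E
```

```text
side 48.8140189897542 318.07842253317943 240.59062811070478 [[-0.651, -0.423, 0.63, -0.171], [-0.759, 0.381, -0.528, 0.671], [-0.017, -0.822, -0.569, 0.725], [0.0, 0.0, 0.0, 1.0]]
top 54.776916363869965 325.8073570638404 240.01789498123273 [[0.003, -0.994, 0.106, 0.381], [-1.0, -0.003, -0.002, 0.072], [0.002, -0.106, -0.994, 1.237], [0.0, 0.0, 0.0, 1.0]]
{'time_s': 0.1, 'q': array([-1.55429580e+00,  1.81441333e-01,  1.60787916e+00,  3.48796381e-05,
        1.35381811e+00, -2.06301892e-01]), 'dq': array([ 0.00014481, -0.00283937, -0.00275482, -0.00100633,  0.00012099,
       -0.0015577 ]), 'joint_efforts': array([ 9.19223130e-04, -4.45872545e+01, -3.52237701e+01, -2.59238568e-04,
        4.16915209e-03,  1.84840286e-05]), 'eef_pos': array([ 0.12707257, -0.56032624,  0.25550245]), 'eef_rot': array([-7.67885881e-04,  9.93801421e-01,  1.11167157e-01,  9.01974099e-05]), 'wrist_force': array([ 0.43173073, -0.34539024,  0.54553534]), 'torque': array([0.00013701, 0.05397964, 0.02822487]), 'grasp_force': 0.0, 'opening': 0.9975087843504381}
```

View pics/side1.png

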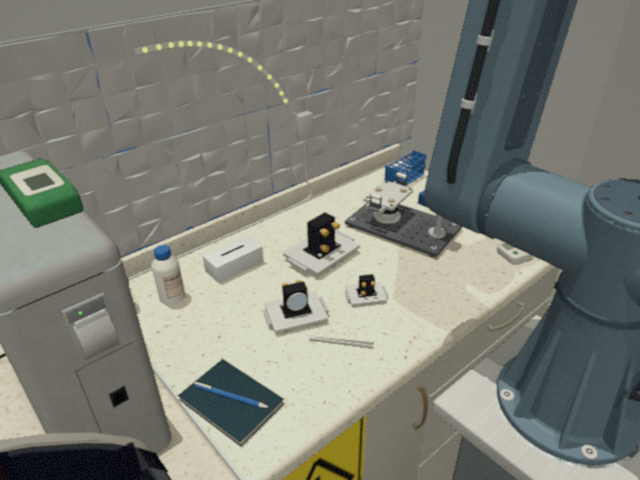

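View pics/top1.png

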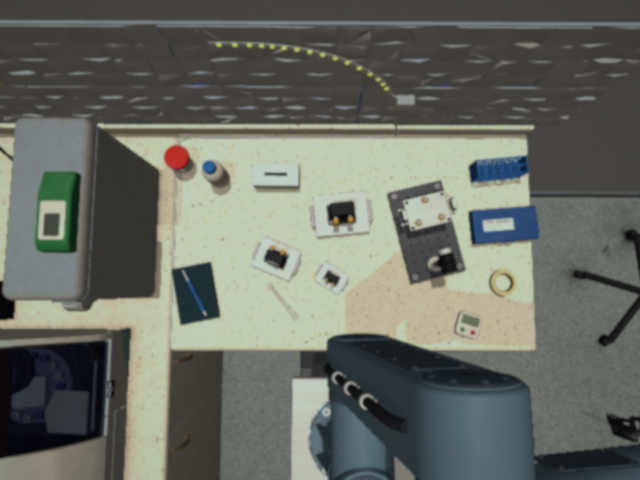

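The top view shows three plate-like things: large at (341,214), middle at (277,258) and small at (332,277). The middle one should be ours, so I'll measure all three and enlarge it. The mount is at (427,210) with its lamp at (443,261).

Run:
```python
from h import *
t=load('top1'); s=load('side1'); P=pts(t); Q=pts(s)
def rect(P,lo,hi,x,y):
    m=(P[...,2]>lo)&(P[...,2]<hi)&(abs(P[...,0]-x)<.09)&(abs(P[...,1]-y)<.09)
    q=P[m]; r=cv2.minAreaRect(q[:,:2].astype(np.float32)*1000); return len(q),np.round(r[0],1),np.round(r[1],1),round(r[2],1),np.round(np.median(q[:,2]),4)
for n,(u,v) in dict(big=(341,214),mid=(277,258),small=(332,277),mount=(427,210)).items():
    p=P[v,u]; print(n,p)
    for nm,A in(('top',P),('side',Q)): 
        for lo,hi in ((.009,.022),(.04,.12),(.06,.12)): 
            try: print(nm,lo,*rect(A,lo,hi,p[0],p[1]))
            except Exception as e: print('x')
print('table',np.median(P[280:300,360:380,2]), [P[v,u].round(3).tolist() for u,v in((427,210),(443,261),(405,190),(460,270))])
cs=[]
for c,(u,v),w in((s,(296,304),40),(t,(277,258),40)):
    cs.append(cv2.resize(c['img'][v-w:v+w,u-w:u+w,::-1],(400,400),interpolation=cv2.INTER_CUBIC))
cv2.imwrite('pics/mid.png',np.hstack(cs))
cs=[]
for c,(u,v) in((s,(405,215)),(t,(427,230))):
    cs.append(cv2.resize(c['img'][v-60:v+60,u-60:u+60,::-1],(400,400),interpolation=cv2.INTER_CUBIC))
cv2.imwrite('pics/mount.png',np.hstack(cs))
```

```text
big [0.56653447 0.03242666 0.10319244]
top 0.009 631 [580.8  31.1] [111.6 163.1] 5.7 0.0206
top 0.04 486 [573.9  30.3] [55.2 60.7] 6.0 0.1004
top 0.06 452 [573.9  30.3] [55.1 60.7] 5.8 0.1008
side 0.009 649 [578.   32.5] [113.8 165.8] 4.5 0.0206
side 0.04 920 [569.   32.7] [55.8 64.4] 0.3 0.0842
side 0.06 682 [569.8  32.4] [55.8 63.6] 2.1 0.0919
mid [0.45859927 0.19195883 0.07838123]
top 0.009 1089 [473.  197.7] [124.5 203.3] 69.2 0.0173
top 0.04 253 [465.6 199.6] [46.2 40.9] 66.2 0.076
top 0.06 240 [465.7 199.6] [46. 41.] 67.1 0.0762
side 0.009 1414 [453.7 176.9] [151.9 186.9] 13.7 0.017
side 0.04 590 [463.5 200.8] [47.9 44.5] 64.8 0.069
side 0.06 398 [463.9 201.5] [45.7 44.5] 64.8 0.0752
small [0.412278   0.05369058 0.0500564 ]
top 0.009 529 [429.   85.2] [154.   57.6] 58.3 0.013
top 0.04 113 [407.7  57.5] [31.4 28.5] 58.8 0.0524
top 0.06 0 [0. 0.] [0. 0.] 0.0 nan
side 0.009 607 [426.2  84.4] [150.3  61.1] 57.7 0.0121
side 0.04 177 [405.2  59.6] [32.4 27.6] 55.9 0.051
side 0.06 0 [0. 0.] [0. 0.] 0.0 nan
mount [ 0.58006981 -0.18454799  0.08681204]
top 0.009 1892 [ 566.4 -187. ] [189.6 151.4] 13.9 0.0185
top 0.04 1584 [ 578.  -183.4] [ 80.1 142.3] 14.1 0.0861
top 0.06 1584 [ 578.  -183.4] [ 80.1 142.3] 14.1 0.0861
side 0.009 1650 [ 565.6 -184.7] [181.9 156.9] 13.4 0.0178
side 0.04 1160 [ 575.3 -181.6] [ 82.3 148.5] 12.7 0.085
side 0.06 1093 [ 575.3 -181.6] [ 82.3 148.5] 12.7 0.0851
table 0.0007313629649611242 [[0.58, -0.185, 0.087], [0.448, -0.204, 0.156], [0.646, -0.142, 0.019], [0.432, -0.283, 0.021]]
  return _methods._mean(a, axis=axis, dtype=dtype,
  ret = ret.dtype.type(ret / rcount)
```

View pics/mid.png

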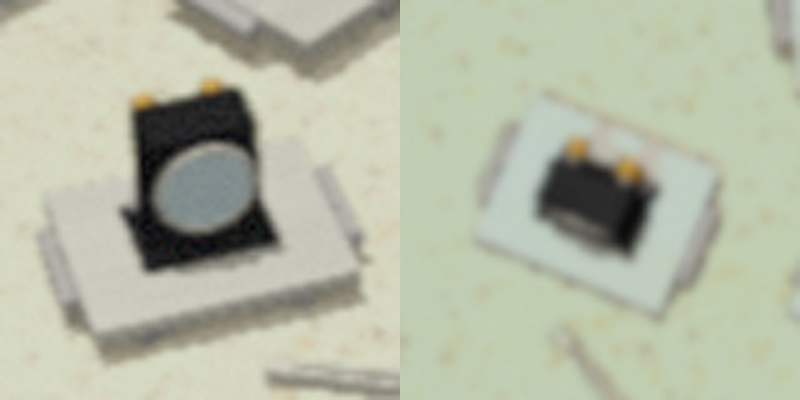

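View pics/mount.png

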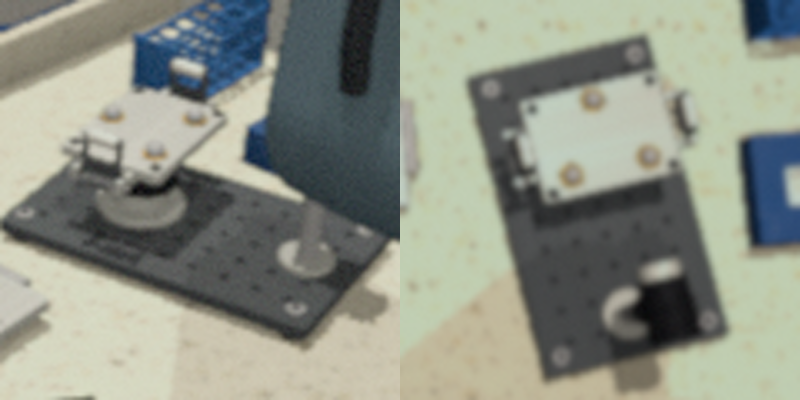

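The enlarged crop shows the middle plate: glass facing the lower left in the side view, knobs at image-up (world +x) in the top view. Its block top is 46 mm wide at z of about 76 mm, which matches the description. The large one's block is about 60 mm wide and the small one's about 31 mm. The mount crop shows the head with three balls, both rollers, and the lamp on the world −x side.

Run:
```python
from h import *
t=load('top1'); s=load('side1'); P=pts(t); Q=pts(s)
def R(A,lo,hi,x,y,r,nm):
    m=(A[...,2]>lo)&(A[...,2]<hi)&(np.hypot(A[...,0]-x,A[...,1]-y)<r)
    n,l,st,ce=cv2.connectedComponentsWithStats(m.astype(np.uint8)); k=1+np.argmax(st[1:,4]); q=A[l==k]
    r=cv2.minAreaRect(q[:,:2].astype(np.float32)*1000); print(nm,len(q),np.round(r[0],1),np.round(r[1],1),round(r[2],1),'z',np.median(q[:,2]).round(4),'mean',q.mean(0).round(4))
for nm,A in(('top',P),('side',Q)):
    R(A,.012,.021,.466,.199,.075,nm+' slab'); R(A,.073,.082,.466,.199,.04,nm+' blocktop')
    R(A,.080,.090,.578,-.183,.09,nm+' head'); R(A,.014,.0215,.54,-.19,.2,nm+' board')
    R(A,.135,.17,.45,-.2,.08,nm+' lamp')
# head heights hist, ball tops
for nm,A in(('top',P),('side',Q)):
    m=(np.hypot(A[...,0]-.578,A[...,1]+.183)<.05); z=A[m][:,2]; print(nm,np.percentile(z,[2,10,50,90,95,98,99.5]).round(4))
# gold bases
for nm,c,A in(('top',t,P),('side',s,Q)):
    hsv=cv2.cvtColor(c['img'],cv2.COLOR_RGB2HSV); m=((hsv[...,0]>8)&(hsv[...,0]<28)&(hsv[...,1]>110)&(hsv[...,2]>90)&(A[...,2]>.03)).astype(np.uint8)
    n,l,st,ce=cv2.connectedComponentsWithStats(m)
    for k in range(1,n):
        if st[k,4]>2: print(nm,ce[k].round(1),st[k,4],np.median(A[l==k],0).round(4))
```

```text
top slab 999 [461.  201.9] [124.2  83.8] 67.4 z 0.0173 mean [0.4592 0.2008 0.0172]
top blocktop 172 [460.7 201.6] [45.9 25.6] 68.5 z 0.0774 mean [0.4609 0.2014 0.0774]
top head 1271 [ 578.  -183.5] [ 80.1 142.1] 14.1 z 0.0858 mean [ 0.5779 -0.1838  0.0857]
top board 2726 [ 534.8 -194.8] [249.9 151.6] 13.8 z 0.0184 mean [ 0.5216 -0.188   0.0183]
top lamp 378 [ 448.6 -215.1] [56.5 39.2] 13.8 z 0.1554 mean [ 0.447  -0.213   0.1542]
side slab 1299 [458.4 203.3] [124.4  88.6] 67.2 z 0.0171 mean [0.4511 0.2101 0.017 ]
side blocktop 229 [460.2 202.8] [44.9 31.4] 67.6 z 0.0768 mean [0.4577 0.2045 0.0767]
side head 771 [ 575.6 -183.2] [ 82.3 141.2] 12.7 z 0.085 mean [ 0.5717 -0.1824  0.0849]
side board 2573 [ 531.8 -193.2] [251.7 155.7] 13.5 z 0.0179 mean [ 0.5114 -0.1826  0.0179]Traceback (most recent call last):
  File "<stdin>", line 10, in <module>
  File "<stdin>", line 5, in R
    return _wrapfunc(a, 'argmax', axis=axis, out=out, **kwds)
    return bound(*args, **kwds)
ValueError: attempt to get argmax of an empty sequence
```

```bash
cat >> h.py <<'E'
from scipy.spatial.transform import Rotation as Ro
def go(x,y,z,yaw):
    o=ctrl.get_obs(); w=o['eef_rot']; R=Ro.from_quat([*w[1:],w[0]])
    T=Ro.from_euler('z',yaw,degrees=True)*Ro.from_euler('x',180,degrees=True)
    d=R.inv().apply(np.array([x,y,z])-o['eef_pos']); r=(R.inv()*T).as_rotvec(degrees=True)
    print('shift',d.round(4),'turn',r.round(2))
def st():
    o=ctrl.get_obs(); w=o['eef_rot']; R=Ro.from_quat([*w[1:],w[0]]).as_matrix()
    print(round(o['time_s'],2),o['eef_pos'].round(4),'yaw',np.degrees(np.arctan2(R[1,0],R[0,0])).round(2),'tilt',R[:,2].round(4),'F',o['wrist_force'].round(2),'M',o['torque'].round(2),'open',round(o['opening'],3),'grip',o['grasp_force'])
E
python3 - <<'E'
from h import *
go(.4607,.2018,.256,-22.2); st()
t=load('top1');P=pts(t)
m=(np.hypot(P[...,0]-.578,P[...,1]+.1835)<.05); z=P[m][:,2]; print(np.percentile(z,[2,10,50,90,95,98,99.5,100]).round(4))
E
```

```text
shift [ 0.4938 -0.6696  0.0007] turn [-9.000e-02  1.000e-02  3.497e+01]
0.1 [ 0.1271 -0.5603  0.2555] yaw 12.77 tilt [ 0.      0.0015 -1.    ] F [ 0.43 -0.35  0.55] M [0.   0.05 0.03] open 0.998 grip 0.0
[0.0171 0.0811 0.086  0.0898 0.0916 0.0944 0.0969 0.0984]
```

{"name": "servo_tool", "arguments": {"series": "-1 0.494 -0.67 0 0 0 35;-1 0.494 -0.67 0 0 0 35;-1 0.494 -0.67 0 0 0 35;-1 0.494 -0.67 0 0 0 35;-1 0.494 -0.67 0 0 0 35;-1 0.494 -0.67 0 0 0 35;-1 0.494 -0.67 0 0 0 35;-1 0.494 -0.67 0 0 0 35;-1 0.494 -0.67 0 0 0 35;-1 0.494 -0.67 0 0 0 35;-1 0.494 -0.67 0 0 0 35;-1 0.494 -0.67 0 0 0 35"}}

```text
time_s: 1.1
eef_pos: [0.3276, -0.1007, 0.2563]
eef_rot: [0.0, 0.981, -0.193, 0.0]
wrist_force: [1.8, -0.6, 0.4]
opening: 0.999
grasp_force: 0.0
```

```bash
python3 -c "
from h import *
st();go(.4607,.2018,.2,-22.2)"
```

```text
1.1 [ 0.3276 -0.1007  0.2563] yaw -22.28 tilt [ 8.e-04 -5.e-04 -1.e+00] F [ 1.8  -0.58  0.43] M [-0.02 -0.06  0.03] open 0.999 grip 0.0
shift [ 0.0084 -0.3304  0.0563] turn [ 0.01 -0.05 -0.08]
```

{"name": "servo_tool", "arguments": {"series": "-1 0.008 -0.33 0.055 0 0 0;-1 0.008 -0.33 0.055 0 0 0;-1 0.008 -0.33 0.055 0 0 0;-1 0.008 -0.33 0.055 0 0 0;-1 0.008 -0.33 0.055 0 0 0;-1 0.008 -0.33 0.055 0 0 0;-1 0.008 -0.33 0.055 0 0 0;-1 0.008 -0.33 0.055 0 0 0;-1 0.008 -0.33 0.055 0 0 0;-1 0.008 -0.33 0.055 0 0 0;-1 0.008 -0.33 0.055 0 0 0;-1 0.008 -0.33 0.055 0 0 0"}}

```text
time_s: 2.1
eef_pos: [0.4595, 0.1988, 0.2014]
eef_rot: [0.0, 0.981, -0.193, -0.0]
wrist_force: [0.0, -0.8, -0.1]
opening: 1.0
grasp_force: 0.0
```

```bash
python3 -c "
from h import *
st();go(.4607,.2018,.06,-22.2)"
```

```text
2.1 [0.4595 0.1988 0.2014] yaw -22.29 tilt [-2.e-04 -4.e-04 -1.e+00] F [ 0.04 -0.83 -0.12] M [ 0.02  0.   -0.01] open 1.0 grip 0.0
shift [-0.     -0.0033  0.1414] turn [ 0.03  0.   -0.09]
```

{"name": "servo_tool", "arguments": {"series": "-1 0 -0.003 0.03 0 0 0;-1 0 -0.003 0.06 0 0 0;-1 0 -0.003 0.08 0 0 0;-1 0 -0.003 0.1 0 0 0;-1 0 -0.003 0.115 0 0 0;-1 0 -0.003 0.13 0 0 0;-1 0 -0.003 0.138 0 0 0;-1 0 -0.003 0.14 0 0 0;-1 0 -0.003 0.14 0 0 0;-1 0 -0.003 0.14 0 0 0"}}

```text
time_s: 2.93
eef_pos: [0.4617, 0.2021, 0.0624]
eef_rot: [-0.0, 0.981, -0.193, 0.001]
wrist_force: [-1.1, 0.5, 1.3]
opening: 1.0
grasp_force: 0.0
```

```bash
python3 -c "
from h import *
st();go(.4607,.2018,.06,-22.2)
c=shot('side','side2');v,u=304,296
cv2.imwrite('pics/g.png',cv2.resize(c['img'][v-90:v+60,u-90:u+90,::-1],None,fx=4,fy=4,interpolation=2)[:,:800])"
```

```text
2.93 [0.4617 0.2021 0.0624] yaw -22.28 tilt [ 1.6e-03  3.0e-04 -1.0e+00] F [-1.11  0.53  1.31] M [ 0.    0.01 -0.05] open 1.0 grip 0.0
shift [-0.0008  0.0007  0.0024] turn [-0.05 -0.08 -0.08]
```

View pics/g.png

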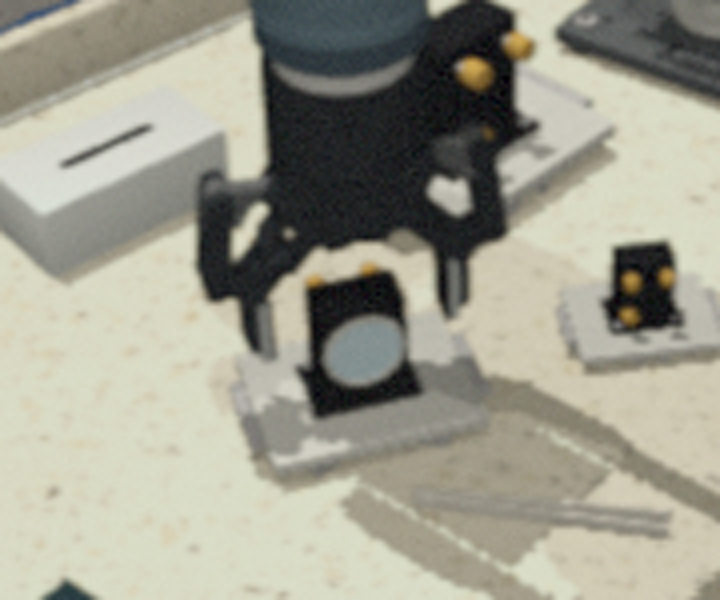

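The fingers straddle the black block, one each side at crop x of about 262 and 455, both clear of the glass at (365,352). I'll close now.

{"name": "servo_tool", "arguments": {"series": "-0.5 0 0 0.002 0 0 0;0 0 0 0.002 0 0 0;0.3 0 0 0.002 0 0 0;0.6 0 0 0.002 0 0 0;1 0 0 0.002 0 0 0;1 0 0 0.002 0 0 0;1 0 0 0.002 0 0 0;1 0 0 0.002 0 0 0;1 0 0 0.002 0 0 0;1 0 0 0.002 0 0 0"}}

```text
time_s: 3.82
eef_pos: [0.4613, 0.2027, 0.0598]
eef_rot: [-0.0, 0.981, -0.193, 0.0]
wrist_force: [-0.9, 1.2, 6.1]
opening: 0.533
grasp_force: 61.8
```

```bash
python3 -c "
from h import *
st()"
```

```text
3.82 [0.4613 0.2027 0.0598] yaw -22.23 tilt [ 7.e-04  2.e-04 -1.e+00] F [-0.89  1.22  6.05] M [-0.03  0.22 -0.03] open 0.533 grip 61.79036736488342
```

{"name": "servo_tool", "arguments": {"series": "1 0 0 -0.01 0 0 0;1 0 0 -0.03 0 0 0;1 0 0 -0.06 0 0 0;1 0 0 -0.09 0 0 0;1 0 0 -0.12 0 0 0;1 0 0 -0.15 0 0 0;1 0 0 -0.17 0 0 0;1 0 0 -0.18 0 0 0;1 0 0 -0.18 0 0 0;1 0 0 -0.18 0 0 0;1 0 0 -0.18 0 0 0"}}

```text
time_s: 4.73
eef_pos: [0.4596, 0.2022, 0.2371]
eef_rot: [0.001, 0.981, -0.193, -0.002]
wrist_force: [0.3, 0.2, -5.5]
opening: 0.531
grasp_force: 62.9
```

```bash
python3 -c "
from h import *
st();P=pts(shot('side','side3'));go(.5782,-.1836,.24,13.85)"
```

```text
4.73 [0.4596 0.2022 0.2371] yaw -22.24 tilt [-3.8e-03 -7.0e-04 -1.0e+00] F [ 0.31  0.25 -5.46] M [-0.04 -0.03 -0.04] open 0.531 grip 62.86933422088623
shift [ 0.2558  0.3122 -0.0032] turn [  0.06   0.24 -36.09]
```

{"name": "servo_tool", "arguments": {"series": "1 0.01 0.012 0 0 0 -2;1 0.03 0.036 0 0 0 -5;1 0.054 0.065 0 0 0 -9;1 0.08 0.095 0 0 0 -13;1 0.105 0.127 0 0 0 -17;1 0.13 0.158 0 0 0 -21;1 0.155 0.188 0 0 0 -25;1 0.18 0.218 0 0 0 -29;1 0.205 0.248 0 0 0 -32;1 0.228 0.278 0 0 0 -34;1 0.246 0.3 0 0 0 -36;1 0.256 0.312 0 0 0 -36"}}

```text
time_s: 5.78
eef_pos: [0.5795, -0.1867, 0.2369]
eef_rot: [-0.0, 0.993, 0.119, -0.001]
wrist_force: [-0.2, 0.6, -4.9]
opening: 0.529
grasp_force: 63.1
```

{"name": "servo_tool", "arguments": {"series": "1 0 0 0 0 0 0;1 0 0 0 0 0 0;1 0 0 0 0 0 0;1 0 0 0 0 0 0"}}

```text
time_s: 6.12
eef_pos: [0.5794, -0.1816, 0.2386]
eef_rot: [-0.001, 0.993, 0.12, -0.001]
wrist_force: [-0.1, 0.4, -3.7]
opening: 0.53
grasp_force: 63.1
```

Run:
```python
from h import *
st();go(.5782,-.1836,.2,13.85)
t=shot('top','top4'); s=shot('side','side4')
P=pts(t);Q=pts(s)
for nm,A in(('top',P),('side',Q)):
    m=(A[...,2]>.17)&(A[...,2]<.21)&(np.hypot(A[...,0]-.578,A[...,1]+.184)<.09)
    q=A[m]; r=cv2.minAreaRect(q[:,:2].astype(np.float32)*1000); print(nm,len(q),r,np.median(q[:,2]))
cs=[cv2.resize(c['img'][v-60:v+60,u-60:u+60,::-1],(400,400),interpolation=2) for c,(u,v) in((s,(400,180)),(t,(427,210)))]
cv2.imwrite('pics/hold.png',np.hstack(cs))
```

```text
6.12 [ 0.5794 -0.1816  0.2386] yaw 13.83 tilt [-0.0013  0.0012 -1.    ] F [-0.15  0.43 -3.68] M [ 0.02 -0.03  0.04] open 0.53 grip 63.1393039226532
shift [-0.0016  0.0017  0.0386] turn [-0.08  0.06 -0.02]
top 544 ((579.9375610351562, -180.74505615234375), (127.71875762939453, 73.68506622314453), 88.23236846923828) 0.19639857579760733
side 590 ((586.7645874023438, -164.56875610351562), (84.26724243164062, 121.4915771484375), 42.265769958496094) 0.19614778659224202
```

View pics/hold.png

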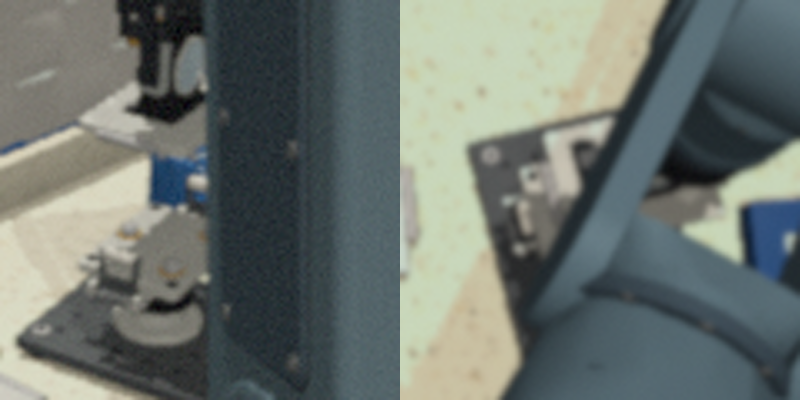

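The crop shows the plate held level above the head, glass towards the lamp, and the arm hiding the rest. From here I go down by feel.

{"name": "servo_tool", "arguments": {"series": "1 -0.0015 0.0015 0.01 0 0 0;1 -0.0015 0.0015 0.022 0 0 0;1 -0.0015 0.0015 0.034 0 0 0;1 -0.0015 0.0015 0.044 0 0 0;1 -0.0015 0.0015 0.052 0 0 0;1 -0.0015 0.0015 0.052 0 0 0;1 -0.0015 0.0015 0.052 0 0 0;1 -0.0015 0.0015 0.052 0 0 0"}}

```text
time_s: 6.88
eef_pos: [0.579, -0.1852, 0.1876]
eef_rot: [0.0, 0.993, 0.12, 0.0]
wrist_force: [0.7, 0.5, -5.0]
opening: 0.531
grasp_force: 63.2
```

```bash
python3 -c "
from h import *
st();go(.5782,-.1836,.17,13.85)"
```

```text
6.88 [ 0.579  -0.1852  0.1876] yaw 13.76 tilt [ 5.e-04 -3.e-04 -1.e+00] F [ 0.67  0.47 -5.04] M [-0.02 -0.05 -0.05] open 0.531 grip 63.1827449798584
shift [-0.0004 -0.0018  0.0176] turn [ 0.02 -0.03 -0.09]
```

{"name": "servo_tool", "arguments": {"series": "1 0 -0.001 0.002 0 0 0;1 0 -0.001 0.004 0 0 0;1 0 -0.001 0.006 0 0 0;1 0 -0.001 0.008 0 0 0;1 0 -0.001 0.01 0 0 0;1 0 -0.001 0.011 0 0 0;1 0 -0.001 0.012 0 0 0;1 0 -0.001 0.013 0 0 0;1 0 -0.001 0.014 0 0 0;1 0 -0.001 0.015 0 0 0;1 0 -0.001 0.015 0 0 0;1 0 -0.001 0.015 0 0 0"}}

```text
time_s: 7.88
eef_pos: [0.5785, -0.1841, 0.1722]
eef_rot: [-0.0, 0.993, 0.12, -0.0]
wrist_force: [-0.4, 0.3, -3.3]
opening: 0.535
grasp_force: 63.2
```

```bash
python3 -c "
from h import *
st();
shot('side','a');st();go(.5782,-.1836,.17,13.85);shot('side','a');st()"
```

```text
7.88 [ 0.5785 -0.1841  0.1722] yaw 13.76 tilt [-1.e-04  0.e+00 -1.e+00] F [-0.39  0.33 -3.3 ] M [ 0.04 -0.1  -0.02] open 0.535 grip 63.18577766418457
7.93 [ 0.5785 -0.1841  0.1723] yaw 13.77 tilt [ 0. -0. -1.] F [ 0.29  1.1  -4.99] M [0.02 0.02 0.01] open 0.534 grip 63.1853985786438
shift [-0.0002 -0.0005  0.0023] turn [ 0.   -0.   -0.08]
7.98 [ 0.5786 -0.1841  0.1724] yaw 13.77 tilt [ 1.e-04 -1.e-04 -1.e+00] F [ 0.02  0.04 -4.49] M [-0.01  0.03 -0.01] open 0.529 grip 63.185412883758545
```

{"name": "servo_tool", "arguments": {"series": "1 0 -0.0005 0.001 0 0 0;1 0 -0.0005 0.002 0 0 0;1 0 -0.0005 0.003 0 0 0;1 0 -0.0005 0.004 0 0 0;1 0 -0.0005 0.005 0 0 0;1 0 -0.0005 0.006 0 0 0;1 0 -0.0005 0.007 0 0 0;1 0 -0.0005 0.008 0 0 0;1 0 -0.0005 0.008 0 0 0"}}

```text
time_s: 8.73
eef_pos: [0.5782, -0.1835, 0.164]
eef_rot: [-0.0, 0.993, 0.12, -0.0]
wrist_force: [0.1, 0.2, -4.5]
opening: 0.527
grasp_force: 63.2
```

{"name": "servo_tool", "arguments": {"series": "1 0 0 0.001 0 0 0;1 0 0 0.002 0 0 0;1 0 0 0.002 0 0 0"}}

```text
time_s: 8.98
eef_pos: [0.5783, -0.1835, 0.162]
eef_rot: [-0.0, 0.993, 0.12, -0.0]
wrist_force: [-0.6, 0.1, -4.8]
opening: 0.532
grasp_force: 63.2
```

{"name": "servo_tool", "arguments": {"series": "1 0 0 0.001 0 0 0;1 0 0 0.002 0 0 0;1 0 0 0.002 0 0 0"}}

```text
time_s: 9.23
eef_pos: [0.5784, -0.1835, 0.1602]
eef_rot: [-0.0, 0.993, 0.12, 0.0]
wrist_force: [-0.2, 0.5, -3.6]
opening: 0.53
grasp_force: 63.5
```

{"name": "servo_tool", "arguments": {"series": "1 0 0 0.001 0 0 0;1 0 0 0.002 0 0 0;1 0 0 0.002 0 0 0"}}

```text
time_s: 9.48
eef_pos: [0.5787, -0.1839, 0.1596]
eef_rot: [0.001, 0.993, 0.12, 0.0]
wrist_force: [-2.5, 1.0, 4.3]
opening: 0.531
grasp_force: 64.5
```

{"name": "servo_tool", "arguments": {"series": "1 0 0 0.001 0 0 0;1 0 0 0.002 0 0 0;1 0 0 0.002 0 0 0"}}

```text
time_s: 9.73
eef_pos: [0.5788, -0.184, 0.1582]
eef_rot: [0.001, 0.993, 0.12, 0.0]
wrist_force: [-5.1, 1.3, 9.1]
opening: 0.531
grasp_force: 64.7
```

Run:
```python
from h import *
st()
s=shot('side','side5'); st()
c=s; u,v=400,205
cv2.imwrite('pics/c5.png',cv2.resize(s['img'][v-45:v+45,u-60:u+60,::-1],(800,600),interpolation=2))
```

```text
9.73 [ 0.5788 -0.184   0.1582] yaw 13.78 tilt [ 0.0011 -0.0013 -1.    ] F [-5.14  1.34  9.05] M [ 0.12  0.9  -0.08] open 0.531 grip 64.72423553466797
9.78 [ 0.5788 -0.184   0.1582] yaw 13.78 tilt [ 0.001  -0.0013 -1.    ] F [-4.67  2.23  6.81] M [0.13 0.94 0.02] open 0.537 grip 64.72159266471863
```

View pics/c5.png

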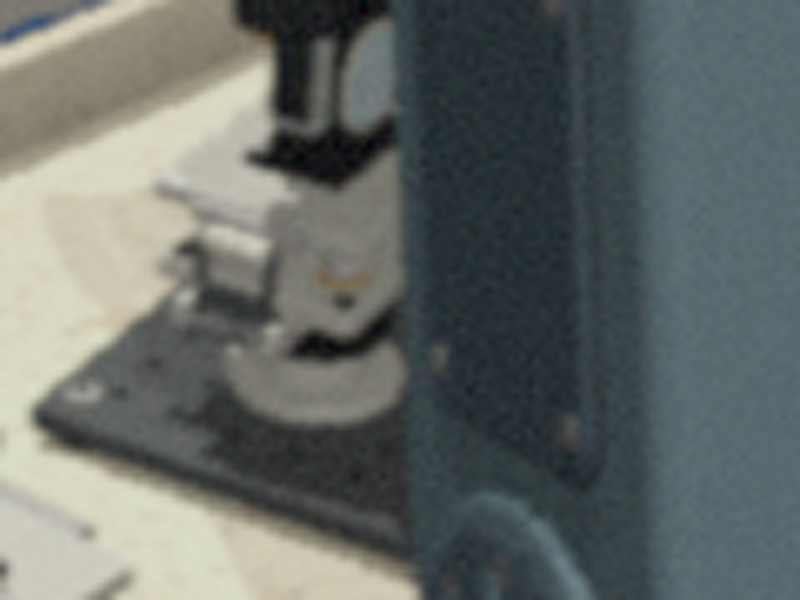

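The roller at crop (230,245) is under the plate's left end, at about 11 mm above the expected home. The force and moment fit a symmetric roller contact with some sideways friction. I'll keep pressing in small steps.

{"name": "servo_tool", "arguments": {"series": "1 -0.0004 0 0.001 0 0 0;1 -0.0004 0 0.002 0 0 0;1 -0.0004 0 0.002 0 0 0"}}

```text
time_s: 10.03
eef_pos: [0.5786, -0.1839, 0.1561]
eef_rot: [0.001, 0.993, 0.12, 0.001]
wrist_force: [-3.6, 2.0, 6.6]
opening: 0.532
grasp_force: 64.4
```

{"name": "servo_tool", "arguments": {"series": "1 0 0 0.001 0 0 0;1 0 0 0.0015 0 0 0;1 0 0 0.0015 0 0 0"}}

```text
time_s: 10.28
eef_pos: [0.5784, -0.1837, 0.1532]
eef_rot: [0.0, 0.993, 0.12, 0.001]
wrist_force: [0.5, 0.7, -1.8]
opening: 0.532
grasp_force: 63.7
```

```bash
python3 -c "
from h import *
st()"
```

```text
10.28 [ 0.5784 -0.1837  0.1532] yaw 13.77 tilt [ 1.2e-03 -3.0e-04 -1.0e+00] F [ 0.48  0.73 -1.84] M [ 0.13 -0.12 -0.02] open 0.532 grip 63.651283979415894
```

{"name": "servo_tool", "arguments": {"series": "1 0 0 0.0008 0 0 0;1 0 0 0.0012 0 0 0;1 0 0 0.0012 0 0 0"}}

```text
time_s: 10.53
eef_pos: [0.5782, -0.1835, 0.1505]
eef_rot: [-0.0, 0.993, 0.12, 0.0]
wrist_force: [4.6, -0.1, -8.1]
opening: 0.533
grasp_force: 63.0
```

{"name": "servo_tool", "arguments": {"series": "1 0 0 0.0008 0 0 0;1 0 0 0.0012 0 0 0;1 0 0 0.0012 0 0 0"}}

```text
time_s: 10.78
eef_pos: [0.5782, -0.1834, 0.1493]
eef_rot: [-0.0, 0.993, 0.12, 0.0]
wrist_force: [5.7, -0.2, -11.1]
opening: 0.532
grasp_force: 62.8
```

```bash
python3 -c "
from h import *
st()"
```

```text
10.78 [ 0.5782 -0.1834  0.1493] yaw 13.76 tilt [ 2.e-04  5.e-04 -1.e+00] F [  5.72  -0.22 -11.07] M [-0.04 -1.14  0.03] open 0.532 grip 62.823078632354736
```

The pull has reversed, so both catches are drawing the plate down. I'll follow it.

{"name": "servo_tool", "arguments": {"series": "1 0 0 0.0008 0 0 0;1 0 0 0.001 0 0 0;1 0 0 0.001 0 0 0"}}

```text
time_s: 11.03
eef_pos: [0.5783, -0.1835, 0.1488]
eef_rot: [-0.0, 0.993, 0.12, 0.0]
wrist_force: [6.6, 1.3, -8.4]
opening: 0.532
grasp_force: 63.2
```

{"name": "servo_tool", "arguments": {"series": "1 0 0 0.0008 0 0 0;1 0 0 0.001 0 0 0;1 0 0 0.001 0 0 0"}}

```text
time_s: 11.28
eef_pos: [0.5783, -0.1836, 0.1487]
eef_rot: [0.0, 0.993, 0.12, 0.0]
wrist_force: [4.2, 0.9, -3.9]
opening: 0.535
grasp_force: 63.6
```

{"name": "servo_tool", "arguments": {"series": "1 0 0 0.0008 0 0 0;1 0 0 0.001 0 0 0;1 0 0 0.001 0 0 0"}}

```text
time_s: 11.53
eef_pos: [0.5784, -0.1836, 0.1485]
eef_rot: [0.0, 0.993, 0.12, 0.0]
wrist_force: [1.4, 3.9, 5.7]
opening: 0.535
grasp_force: 64.5
```

Motion stops at z = 0.1486 and the force rises, so the plate is home. Releasing with a small opening.

{"name": "servo_tool", "arguments": {"series": "0.2 0 0 -0.0005 0 0 0;-0.1 0 0 -0.0005 0 0 0;-0.4 0 0 -0.0005 0 0 0;-0.4 0 0 -0.0005 0 0 0;-0.4 0 0 -0.0005 0 0 0;-0.4 0 0 -0.0005 0 0 0;-0.4 0 0 -0.0005 0 0 0"}}

```text
time_s: 12.12
eef_pos: [0.5778, -0.1838, 0.1477]
eef_rot: [-0.0, 0.993, 0.12, -0.0]
wrist_force: [-0.1, 1.0, 0.9]
opening: 0.7
grasp_force: 0.0
```

```bash
python3 -c "
from h import *
st()"
```

```text
12.12 [ 0.5778 -0.1838  0.1477] yaw 13.76 tilt [-4.e-04 -0.e+00 -1.e+00] F [-0.08  0.96  0.91] M [-0.02 -0.02  0.02] open 0.7 grip 0.0
```

Free of the block. Now straight up, then back towards the left so the cameras can see.

{"name": "servo_tool", "arguments": {"series": "-0.4 0 0 -0.01 0 0 0;-0.4 0 0 -0.025 0 0 0;-0.4 0 0 -0.045 0 0 0;-0.4 0 0 -0.07 0 0 0;-0.4 0 0 -0.1 0 0 0;-0.4 0 0 -0.13 0 0 0;-0.4 0 0 -0.15 0 0 0;-0.4 0 0 -0.16 0 0 0"}}

```text
time_s: 12.78
eef_pos: [0.5791, -0.1842, 0.3127]
eef_rot: [0.002, 0.993, 0.12, 0.003]
wrist_force: [-0.2, -0.7, -0.1]
opening: 0.702
grasp_force: 0.0
```

{"name": "servo_tool", "arguments": {"series": "-0.4 -0.02 -0.03 0 0 0 0;-0.4 -0.05 -0.06 0 0 0 0;-0.4 -0.08 -0.1 0 0 0 0;-0.4 -0.1 -0.13 0 0 0 0;-0.4 -0.12 -0.16 0 0 0 0;-0.4 -0.15 -0.2 0 0 0 0;-0.4 -0.17 -0.24 0 0 0 0;-0.4 -0.18 -0.28 0 0 0 0;-0.4 -0.18 -0.31 0 0 0 0;-0.4 -0.18 -0.33 0 0 0 0;-0.4 -0.18 -0.34 0 0 0 0;-0.4 -0.18 -0.34 0 0 0 0"}}

```text
time_s: 13.78
eef_pos: [0.3212, 0.1054, 0.3078]
eef_rot: [-0.0, 0.993, 0.122, 0.0]
wrist_force: [0.6, 0.3, -0.7]
opening: 0.703
grasp_force: 0.0
```

Run:
```python
from h import *
st()
t=shot('top','top6'); s=shot('side','side6'); P=pts(t)
for lo,hi,r in((.095,.112,.08),(.16,.175,.04)):
    m=(P[...,2]>lo)&(P[...,2]<hi)&(np.hypot(P[...,0]-.578,P[...,1]+.184)<r); q=P[m]
    if len(q): print(len(q),cv2.minAreaRect(q[:,:2].astype(np.float32)*1000),np.median(q[:,2]),np.linalg.lstsq(np.c_[q[:,:2],np.ones(len(q))],q[:,2],rcond=None)[0])
cs=[cv2.resize(c['img'][v-50:v+50,u-50:u+50,::-1],(400,400),interpolation=2) for c,(u,v) in((s,(395,195)),(t,(427,210)))]
cv2.imwrite('pics/end.png',np.hstack(cs))
```

```text
13.78 [0.3212 0.1054 0.3078] yaw 13.98 tilt [ 1.e-04  5.e-04 -1.e+00] F [ 0.63  0.28 -0.67] M [-0.02 -0.05  0.02] open 0.703 grip 0.0
1247 ((578.388427734375, -184.3768310546875), (84.24275970458984, 140.68768310546875), 13.419806480407715) 0.1066695627532781 [ 0.00064562 -0.00013692  0.10625653]
239 ((582.3367919921875, -183.58554077148438), (38.86983871459961, 46.45976257324219), 13.146148681640625) 0.16570724486430577 [-0.05461086 -0.02843337  0.19188294]
```

View pics/end.png

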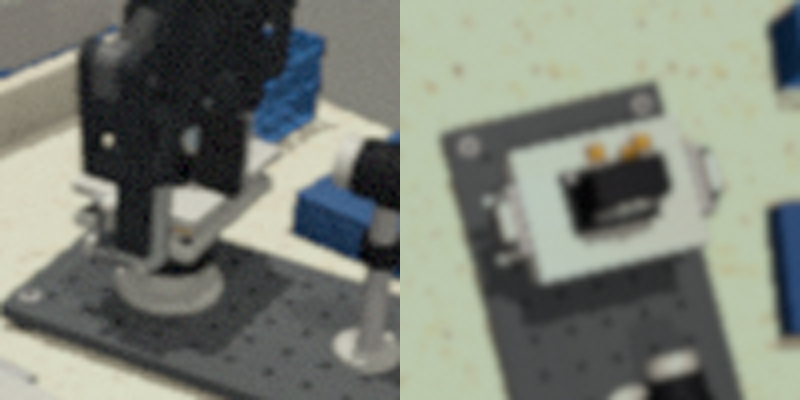

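The end crop shows the plate centred on the head at (578.4, −184.4) mm. It is level within 0.001 rad, with both rollers over its ends (right crop, at (508,215) and (707,175)) and the glass towards the lamp. Handing in.

```bash
python3 -c "
from bench import ctrl
print(ctrl.hand_in())"
```

```text
the job is handed in; nothing more can be done
None
```

The mirror plate is on the mount and the job is handed in: the last pictures show it level, centred within about 1 mm and released, both rollers over its ends and the glass facing the lamp; the hand-in returned no verdict, and I did not re-measure the bystanders.

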